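Seat the specimen rod and lock it with the cam lever

TASK

Slide the steel rod by its knob along its holder, into the end block, until its nose presses on the spring contact hidden in there, then flip the cam lever over centre, all the way down, so that the rod stays clamped against the contact. Work gently: do not force the contact or the lever, and leave the things around the holder alone.

Things in the scene. Friction and masses are not known exactly. Their poses are not given: they have to be found in the camera images.
- holder: Fixed aluminium rod holder, base plate 190 x 66 x 10 mm. Origin on the bench under the lever pivot; +x: the way the rod is pushed home, +z up. The plate spans x -85 to +105 mm. Two guide blocks, 44 mm wide, tops 62 mm over the bench, at x -80 to -58 and -20 to +20 mm, carry the rod; its axis is at y = 0, 45 mm over the bench, side play 1.5 mm.
- end_block: Fixed grey block, 50 (x) x 54 x 54 mm, on the far end of the holder's base plate, top 64 mm over the bench. Origin at the centre of its underside, 10 mm over the bench and 70 mm along the holder's +x; axes as the holder's.
- end_mouth (a point): Centre of the mouth of the end block's 22 mm square bore, on the rod's axis. Out of sight in the bore is the spring contact: its face is 7 to 27 mm along +x from here, different each time. It yields at 1.2 N/mm over 5 mm, then is solid. Press it with 2 to 6 N; over 15 N is too much.
- knob_end (a point): Centre of the flat rear face of the rod's black knob (26 mm diameter, 18 mm long); x axis along the rod towards its nose. Pushing this face along +x slides the rod; sliding takes about 0.5 to 2 N. The knob's front face is 18 mm from here and the clear gap in front of it to the guide block is at least 20 mm.
- rod_nose (a point): Tip of the loose steel rod (14 mm diameter, 0.22 kg), on its axis, 195 mm from the rear face of the knob. At the start it is 24 to 40 mm along the holder's +x, before the end block.
- lever_pivot (a point): Centre of the cam lever's pivot, on the holder 80 mm above the bench; pivot axis is the holder's y.
- lever_tip (a point): Free end of the cam lever, 70 mm from the pivot. Dark steel lever 8 mm thick, 20 mm wide on its outer 26 mm (14 mm further in).
- lever (a joint): Cam lever angle, rad. 0 = open: lever up, leaning 0.26 rad from vertical to the holder's -x (knob side); grows as the tip swings over towards +x. It is sprung: load peaks near 0.7 rad (about 7 to 9 N at 58 mm from the pivot), is nil at 1.5 (centre); let go before that it springs back open, past it it snaps to its stop at 1.72, pointing to +x, 0.11 rad above level. Push its knob-side face, under 25 N.
- petri: Petri dish, 62 mm diameter, 15 mm high, loose on the bench beside the holder; origin under its centre.
- timer: Lab timer, 87 x 86 x 19 mm, loose on the bench beside the holder; origin under its centre.
- cap: Screw cap, 58 mm diameter, 18 mm high, loose on the bench beside the holder; origin under its centre.

How it is judged:
By the outcome, as a careful person would: the job done as asked, in the order asked, and still so for the second after the job is handed in, with the robot touching nothing.
It also fails if it takes over 59 s, if anything falls off the work surface, if the arm or the gripper's body presses on something with over 40 N, if the wrist force passes 120 N, or if a joint passes its speed limit or range.

ROBOT

A 6-joint arm with a two-finger parallel gripper is mounted at the origin on a cart in front of the work surface, level with it; the furniture and walls round the work are solid. World frame = base frame: x ahead of the robot, y to its left, z up, the work surface at z = 0. Lengths are in m, angles in rad, forces in N, time in s.
With the tool pointing down it reaches from about 0.25 to 0.775 m from the base axis. Payload 4 kg.
Tool frame: the origin (TCP) lies midway between the tips of the shut fingers; the grasp point (between the pads) lies 19 mm behind it (robot.grasp_offset is the distance from the TCP to the grasp point, in m); z points along the fingers, y is the direction in which the jaws open and shut (so a half turn about z gives the same grasp; the last joint's range is limited). The gripper opens to 94 mm and grips with 3 to 60 N. Pads are 16 mm wide; open, the fingers measure 119 mm over their backs; the gripper's body (75 mm by 177 mm) begins 78 mm behind the grasp point.
Start: joints at [-1.452, 0.087, 1.371, -0, 1.684, -0.103], TCP at [0.121, -0.537, 0.206] pointing down, gripper open.
Joint ranges: [-3.1, 3.1], [-0.76, 2.03], [0.27, 2.55], [-1.08, 4.22], [0.17, 2.65], [-2.57, 2.57]. Speed limits (rad/s): [2.79, 2.79, 3.14, 3.14, 3.14, 3.14].

INTERFACE

Orientations are given as [roll, pitch, yaw] about the fixed x, y, z axes, in that order (R = Rz(yaw) Ry(pitch) Rx(roll)).
In Python, from bench import status, viewer, order, robot gives the robot as it stands. The module is installed in compiled form; this text tells all that it offers.
- The arm moves only by the tool move_arm, never from a script. Its argument "targets" is a list of rows, each a list of 3 entries, a list of its own where there are three numbers: the shift along the tool's x, y, z in mm, then the turn, a rotation vector about the tool's x, y, z in degrees, then the opening, from -1 (shut) to 1 (fully open). A call has 1 to 20 rows; each row is the pose to reach, as a shift and turn from the pose commanded when the call began, along the tool's axes at that moment; what a row does not reach only later rows make up. A row lasts 1/8 s, in which the tool goes at most 62.5 mm and 10.7 degrees, less where a joint would pass 70% of its speed; a pose out of reach is approached as far as the arm can. A call with a gripper value outside its range is refused whole. The fingers move at their own pace and stop on an object; the grip force is fixed at half the most. Time passes only in rows, so rows that repeat a pose let the fingers close. It gives the time, the measured TCP pose, the force and the opening at its end, in the units of the state.
- status.get_obs(): the state, without advancing time (a new reading comes with each control period).
- viewer.snapshot(name): name is "side" or "top" or "wrist"; returns the picture (420x560x3 uint8, red, green, blue); there is no depth.
- viewer.camera_model(name): a dict with "K" (3x3 intrinsics, pixels), "xyz" and "attitude" of the camera in the world; the wrist camera has in their place "T_tool_cam" (4x4, takes a point from camera to tool coordinates, whose origin is the TCP and whose axes are the flange's). Camera axes: x right, y up, looking along -z (the intrinsics and any distortion apply to the point x, -y, -z); pixel columns grow to the right and rows downward; lengths in m; the calibration is good to about 2 mm. A picture is of the moment at which its call begins: read the wrist's pose just before it. camera_model takes no time and is no camera call.
- order.close_job(): hands the job in, once; it reports no verdict.
The state is a dict: "time": time; "joint_positions": joint angles; "qvel": joint speeds; "joint_torque": joint torques, N m; "tool_pos": TCP position; "ee_rot": TCP orientation; "wrist_force": force on the tool from outside, world axes, zero at the start; "wrist_torque": the same for the moment, N m; "width": finger opening in m.
Only numpy, scipy, OpenCV 4.12 (cv2) and the standard library are available. Lean on these libraries where they do the work, as an engineer would, in place of code of your own. Each camera call takes 0.05 s, during which the arm holds its last target. There are 200 camera calls.

## Working session

There is one attempt and no reset: what is moved stays moved. The work goes in short steps, Python scripts to look and compute and a tool call to move; the robot and the scene stay as the last step left them, time stands still between calls to the robot, and variables do not carry over. Pictures are saved under pics/ and viewed, about 8 in all and at most 12, crops included, and the job is handed in when it is done.

Besides the shell and the picture viewer there is one more tool, called after "Emit:" as name(argument=value, ...), one argument or row to a line, values as JSON. move_arm: Moves the arm, as the interface text tells. Its arguments: {"type":"object","properties":{"targets":{"type":"array"}},"required":["targets"]}

```bash
mkdir -p pics; cat > h.py <<'E'
import numpy as np,cv2
from bench import status,viewer,order,robot
from scipy.spatial.transform import Rotation as R
def snap(n,f):
    im=viewer.snapshot(n); cv2.imwrite('pics/'+f+'.png',im[:,:,::-1]); return im
E
python3 - <<'E'
from h import *
o=status.get_obs();print(o)
ims=[snap(n,n+'0') for n in('side','top')]
for n in('side','top','wrist'):print(n,viewer.camera_model(n))
print([a for a in dir(robot) if a[0]!='_'])
E
```

```text
{'time': 0.0, 'joint_positions': array([-1.45210875e+00,  8.79704247e-02,  1.37226140e+00, -1.61182094e-05,
        1.68361480e+00, -1.03078415e-01]), 'qvel': array([-0.00043046, -0.00133409,  0.0002911 ,  0.00030866, -0.00012548,
       -0.00101522]), 'joint_torque': array([ 7.10555651e-04, -3.40173697e+01, -3.02428937e+01,  7.18958932e-02,
        3.28545808e-02, -1.60071745e-04]), 'tool_pos': array([ 0.12090881, -0.53597076,  0.20429215]), 'ee_rot': array([-3.13934899e+00, -2.15990072e-04,  2.21763950e-01]), 'wrist_force': array([-0.01035297,  0.68725813,  0.08331632]), 'wrist_torque': array([-0.00223025, -0.01205714,  0.00032298]), 'width': 0.0941020619657783}
side {'K': array([[537.80718219,   0.        , 279.58117266],
       [  0.        , 537.80718219, 204.07831384],
       [  0.        ,   0.        ,   1.        ]]), 'xyz': array([0.06678175, 0.77253517, 0.6907586 ]), 'attitude': array([ 0.98367235,  0.02349413, -2.58662188])}
top {'K': array([[485.76872178,   0.        , 267.3798846 ],
       [  0.        , 485.76872178, 207.50821848],
       [  0.        ,   0.        ,   1.        ]]), 'xyz': array([0.42935642, 0.00778508, 1.05564311]), 'attitude': array([ 0.1619643 , -0.01237478, -1.55690393])}
wrist {'K': array([[338.38010262,   0.        , 277.42910263],
       [  0.        , 338.38010262, 210.66565938],
       [  0.        ,   0.        ,   1.        ]]), 'T_tool_cam': array([[-6.23301324e-04,  9.57572615e-01,  2.88191427e-01,
         8.31866254e-02],
       [ 9.99999653e-01,  7.56009325e-04, -3.49187065e-04,
        -2.07306873e-03],
       [-5.52247377e-04,  2.88191110e-01, -9.57572754e-01,
        -1.79336710e-01],
       [ 0.00000000e+00,  0.00000000e+00,  0.00000000e+00,
         1.00000000e+00]])}
['IKError', 'grasp_offset']
```

View pics/side0.png

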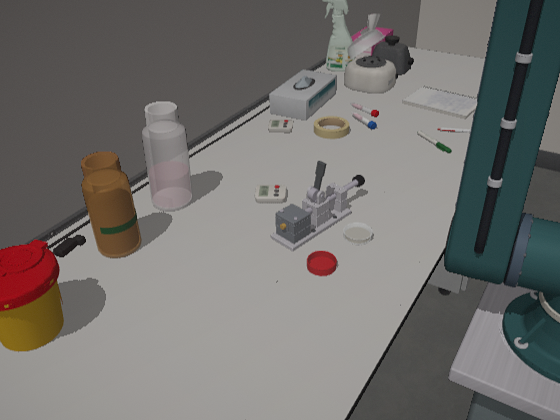

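View pics/top0.png

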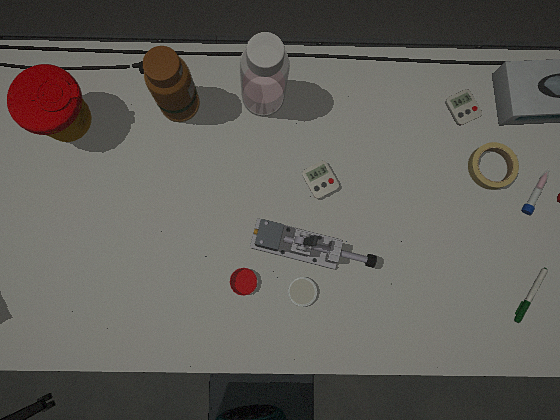

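The side view shows the holder at about (312,225), with the knob at (358,181) and the lever upright at (320,175). In the top view the knob is at (373,261) and the end block at (268,235). I'll enlarge both.

```bash
python3 - <<'E'
from h import *
a=cv2.imread('pics/top0.png')[205:285,235:395]; b=cv2.imread('pics/side0.png')[150:250,260:380]
cv2.imwrite('pics/c1.png',cv2.resize(a,None,fx=5,fy=5,interpolation=cv2.INTER_CUBIC))
cv2.imwrite('pics/c2.png',cv2.resize(b,None,fx=6,fy=6,interpolation=cv2.INTER_CUBIC))
E
```

```text
(no output)
```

View pics/c1.png

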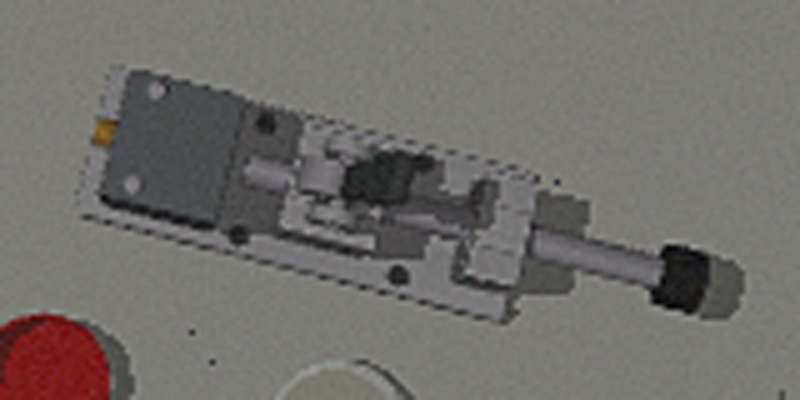

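View pics/c2.png

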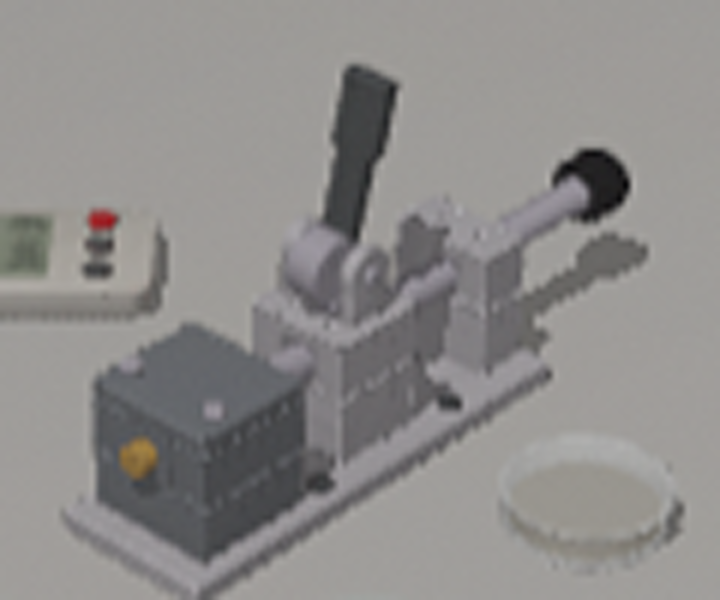

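```bash
cat >> h.py <<'E'
def proj(n,P,cm=None):
    c=cm or viewer.camera_model(n)
    q=(np.asarray(P)-c['xyz'])@R.from_euler('xyz',c['attitude']).as_matrix()
    p=np.c_[q[:,0],-q[:,1],-q[:,2]]@c['K'].T
    return p[:,:2]/p[:,2:]
def H2W(h,P):
    x,y,a=h[:3];P=np.asarray(P,float);return P@np.array([[np.cos(a),np.sin(a),0],[-np.sin(a),np.cos(a),0],[0,0,1]])+[x,y,0]
E
python3 - <<'E'
from h import *
from scipy.optimize import least_squares
S=[(95,380,95,-27,64),(205,438,95,27,64),(308,362,45,27,64),(188,322,45,-27,64),(205,560,95,27,10),(97,500,95,-27,10),(200,592,105,33,10),(62,515,105,-33,10),(550,372,-85,33,10)]
T=[(120,65,105,-33,10),(82,215,105,33,10),(505,320,-85,33,10),(133,70,95,-27,64),(103,195,95,27,64),(215,228,45,27,64),(245,105,45,-27,64)]
S=np.array(S,float);T=np.array(T,float)
sp=np.c_[(S[:,0]+.5)/6-.5+260,(S[:,1]+.5)/6-.5+150];tp=np.c_[(T[:,0]+.5)/5-.5+235,(T[:,1]+.5)/5-.5+205]
def f(h,w=(1,1)):return np.r_[w[0]*(proj('side',H2W(h,S[:,2:]/1e3))-sp).ravel(),w[1]*(proj('top',H2W(h,T[:,2:]/1e3))-tp).ravel()]
for w in((1,1),(1,0),(0,1)):
    r=least_squares(f,[.45,0,1.3],args=(w,));print(w,r.x,np.abs(r.fun).max(),np.sqrt((r.fun**2).mean()))
    if w==(1,1):
        h=r.x;np.save('h.npy',h);print(f(h).reshape(-1,2).round(1).tolist())
# along rod
for nm,u,v,z in(('nose',246,165,45),('kfront',658,274,45),('krear',704,282,45)):
    px=np.array([(u+.5)/5-.5+235,(v+.5)/5-.5+205])
    g=least_squares(lambda q:(proj('top',H2W(h,[[q[0],q[1],.045]]))-px).ravel(),[0,0]);print(nm,g.x*1e3)
for x in(-1,):
  L=[[70*-np.sin(.26),y,80+70*np.cos(.26)] for y in(-10,10)]
  p=proj('side',H2W(h,np.array(L)/1e3));print('levertip c2',(p-[260,150])*6)
E
```

```text
(1, 1) [ 0.52019936 -0.0760198   1.33894992] 2.4563522968899463 0.8855726903593943
[[-0.6, -0.7], [-0.0, 0.1], [-0.3, 2.5], [0.8, -0.8], [0.2, 1.2], [-0.2, 0.4], [-0.2, -0.7], [0.2, -1.2], [0.3, -2.3], [-1.2, 0.6], [-1.2, 0.1], [0.2, 0.8], [-0.0, -0.1], [-0.5, 0.3], [0.8, -0.3], [1.1, -1.2]]
(1, 0) [ 0.51994856 -0.07562109  1.33851694] 2.5851683574892377 0.7349964620520584
(0, 1) [ 0.52029378 -0.07620141  1.33897296] 1.2186073894376932 0.48718050571234583
nose [40.00469937 -2.21613299]
kfront [-1.36863374e+02  3.75822238e-02]
krear [-156.13909507   -1.39894849]
levertip c2 [[349.36635746  58.04584891]
 [393.15728898  77.2845038 ]]
```

```bash
cat >> h.py <<'E'
h=np.load('h.npy')
def go(hx,hy,z):
    "shift (tool mm) and turn (deg) for TCP to holder coords mm, tool x along holder x, pointing down"
    o=status.get_obs();M=R.from_euler('xyz',o['ee_rot']);t=H2W(h,[[hx/1e3,hy/1e3,z/1e3]])[0]
    print('shift',(M.inv().apply(t-o['tool_pos'])*1e3).round(1),'turn',(M.inv()*R.from_euler('xyz',[np.pi,0,h[2]])).as_rotvec(degrees=True).round(2))
def here():
    o=status.get_obs();a=h[2];d=o['tool_pos']-[h[0],h[1],0];c,s=np.cos(a),np.sin(a);f=o['wrist_force']
    print('t',o['time'],'holder',np.r_[c*d[0]+s*d[1],-s*d[0]+c*d[1],d[2]].round(4)*1e3,'F',np.r_[c*f[0]+s*f[1],-s*f[0]+c*f[1],f[2]].round(2),o['ee_rot'].round(4),o['width'])
E
python3 -c "
from h import *
here();go(-185,0,150);go(-185,0,36)"
```

```text
t 0.1 holder [-539.4  282.9  204.4] F [ 0.28 -0.72 -0.3 ] [-3.1395e+00 -2.0000e-04  2.2180e-01] 0.09414835931313024
shift [ 409.6 -194.5   54.9] turn [ -0.1   -0.07 -64.01]
shift [ 409.6 -194.3  168.9] turn [ -0.1   -0.07 -64.01]
```

Emit:
move_arm(
  targets=[
    [[60,-28,0],[0,0,-9],-1],
    [[120,-56,0],[0,0,-18],-1],
    [[175,-84,0],[0,0,-27],-1],
    [[230,-110,0],[0,0,-36],-1],
    [[285,-136,0],[0,0,-45],-1],
    [[340,-162,10],[0,0,-54],-1],
    [[380,-182,30],[0,0,-64],-1],
    [[409.6,-194.5,55],[-0.1,-0.07,-64],-1],
    [[409.6,-194.5,95],[-0.1,-0.07,-64],-1],
    [[409.6,-194.4,130],[-0.1,-0.07,-64],-1],
    [[409.6,-194.3,155],[-0.1,-0.07,-64],-1],
    [[409.6,-194.3,169],[-0.1,-0.07,-64],-1],
    [[409.6,-194.3,169],[-0.1,-0.07,-64],-1],
    [[409.6,-194.3,169],[-0.1,-0.07,-64],-1],
    [[409.6,-194.3,169],[-0.1,-0.07,-64],-1],
  ],
)

```text
time: 1.98
tool_pos: [0.4787, -0.2575, 0.038]
ee_rot: [3.138, 0.003, 1.339]
wrist_force: [-0.3, -0.2, 0.6]
width: 0.0005
```

```bash
python3 -c "
from h import *
here();go(-185,0,36)
im=snap('wrist','w1')"
```

```text
t 1.975 holder [-186.2   -1.3   38. ] F [-0.24  0.27  0.64] [3.1382e+00 2.9000e-03 1.3387e+00] 0.0004628364691432413
shift [ 1.2 -1.3  2. ] turn [ 0.19  0.17 -0.01]
```

View pics/w1.png

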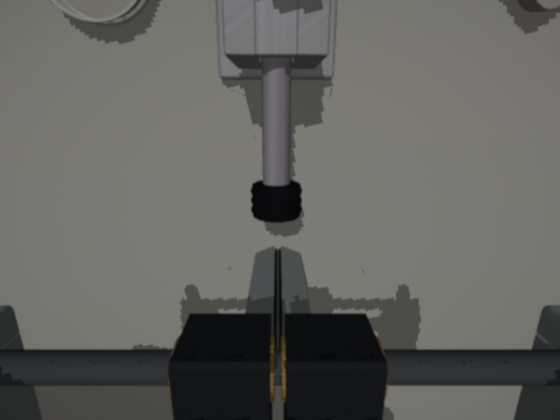

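The fingertips (278,250) line up with the knob (276,200) about 15 mm ahead. I'll advance onto the knob slowly.

Emit:
move_arm(
  targets=[
    [[5,-1,1],[0.2,0.2,0],-1],
    [[12,-1,1],[0.2,0.2,0],-1],
    [[16,-1,1],[0.2,0.2,0],-1],
    [[18,-1,1],[0.2,0.2,0],-1],
    [[20,-1,1],[0.2,0.2,0],-1],
    [[22,-1,1],[0.2,0.2,0],-1],
    [[23,-1,1],[0.2,0.2,0],-1],
    [[24,-1,1],[0.2,0.2,0],-1],
    [[25,-1,1],[0.2,0.2,0],-1],
    [[26,-1,1],[0.2,0.2,0],-1],
    [[27,-1,1],[0.2,0.2,0],-1],
    [[28,-1,1],[0.2,0.2,0],-1],
  ],
)

```text
time: 3.52
tool_pos: [0.4833, -0.2294, 0.0355]
ee_rot: [-3.139, -0.001, 1.339]
wrist_force: [-1.2, -1.7, -0.5]
width: 0.0004
```

```bash
python3 -c "
from h import *
here()"
```

```text
t 3.525 holder [-157.8    0.7   35.5] F [-1.89  0.84 -0.53] [-3.1390e+00 -1.5000e-03  1.3388e+00] 0.00043151686020668486
```

Emit:
move_arm(
  targets=[
    [[1,0,0],[0,0,0],-1],
    [[2,0,0],[0,0,0],-1],
    [[3,0,0],[0,0,0],-1],
    [[4,0,0],[0,0,0],-1],
    [[5,0,0],[0,0,0],-1],
    [[6,0,0],[0,0,0],-1],
  ],
)

```text
time: 4.28
tool_pos: [0.4847, -0.2236, 0.0355]
ee_rot: [-3.139, -0.002, 1.339]
wrist_force: [0.0, -2.1, 0.1]
width: 0.0005
```

```bash
python3 -c "
from h import *
here()"
```

```text
t 4.275 holder [-151.8    0.7   35.5] F [-2.08 -0.51  0.08] [-3.1390e+00 -1.5000e-03  1.3388e+00] 0.0004651015279746098
```

Emit:
move_arm(
  targets=[
    [[1,0,0],[0,0,0],-1],
    [[2,0,0],[0,0,0],-1],
    [[3,0,0],[0,0,0],-1],
    [[4,0,0],[0,0,0],-1],
  ],
)

```text
time: 4.78
tool_pos: [0.4856, -0.2197, 0.0355]
ee_rot: [-3.139, -0.002, 1.339]
wrist_force: [-0.4, -2.0, 0.2]
width: 0.0004
```

Emit:
move_arm(
  targets=[
    [[1,0,0],[0,0,0],-1],
    [[2,0,0],[0,0,0],-1],
  ],
)

```text
time: 5.03
tool_pos: [0.4861, -0.2177, 0.0355]
ee_rot: [-3.139, -0.002, 1.339]
wrist_force: [-0.8, -1.0, -0.8]
width: 0.0005
```

Emit:
move_arm(
  targets=[
    [[1,0,0],[0,0,0],-1],
    [[2,0,0],[0,0,0],-1],
  ],
)

```text
time: 5.28
tool_pos: [0.4865, -0.2158, 0.0355]
ee_rot: [-3.139, -0.002, 1.339]
wrist_force: [0.4, -1.9, 0.9]
width: 0.0004
```

Emit:
move_arm(
  targets=[
    [[1,0,0],[0,0,0],-1],
    [[2,0,0],[0,0,0],-1],
  ],
)

```text
time: 5.52
tool_pos: [0.4869, -0.2142, 0.0355]
ee_rot: [-3.139, -0.001, 1.339]
wrist_force: [-1.4, -1.6, 1.5]
width: 0.0005
```

Emit:
move_arm(
  targets=[
    [[1,0,0],[0,0,0],-1],
    [[2,0,0],[0,0,0],-1],
  ],
)

```text
time: 5.78
tool_pos: [0.4873, -0.2125, 0.0355]
ee_rot: [-3.139, -0.0, 1.339]
wrist_force: [-1.0, -5.1, 0.3]
width: 0.0003
```

Emit:
move_arm(
  targets=[
    [[1,0,0],[0,0,0],-1],
  ],
)

```text
time: 5.9
tool_pos: [0.4875, -0.2118, 0.0355]
ee_rot: [-3.139, 0.0, 1.339]
wrist_force: [-0.7, -6.7, 0.3]
width: 0.0007
```

Emit:
move_arm(
  targets=[
    [[1,0,0],[0,0,0],-1],
  ],
)

```text
time: 6.02
tool_pos: [0.4877, -0.2111, 0.0356]
ee_rot: [-3.139, 0.001, 1.339]
wrist_force: [-1.4, -7.1, 0.7]
width: 0.0004
```

Contact found: force is now about 7 N, of which roughly 1.9 N is sliding friction. Next I'll settle and back off in small steps to see whether the rod springs back.

Emit:
move_arm(
  targets=[
    [[0,0,0],[0,0,0],-1],
    [[0,0,0],[0,0,0],-1],
  ],
)

```text
time: 6.28
tool_pos: [0.4877, -0.211, 0.0355]
ee_rot: [-3.139, 0.001, 1.339]
wrist_force: [-1.4, -5.9, 0.2]
width: 0.0001
```

Emit:
move_arm(
  targets=[
    [[-1,0,0],[0,0,0],-1],
    [[-1,0,0],[0,0,0],-1],
  ],
)

```text
time: 6.52
tool_pos: [0.4876, -0.2113, 0.0355]
ee_rot: [-3.139, -0.001, 1.339]
wrist_force: [-1.1, -4.4, -0.2]
width: 0.0005
```

Emit:
move_arm(
  targets=[
    [[-1,0,0],[0,0,0],-1],
    [[-1,0,0],[0,0,0],-1],
  ],
)

```text
time: 6.78
tool_pos: [0.4875, -0.2117, 0.0355]
ee_rot: [-3.139, -0.002, 1.339]
wrist_force: [-1.2, -3.8, 0.7]
width: 0.0005
```

Emit:
move_arm(
  targets=[
    [[-1,0,0],[0,0,0],-1],
    [[-1,0,0],[0,0,0],-1],
  ],
)

```text
time: 7.02
tool_pos: [0.4873, -0.2125, 0.0354]
ee_rot: [-3.139, -0.002, 1.339]
wrist_force: [0.0, -2.1, 0.4]
width: 0.0008
```

Emit:
move_arm(
  targets=[
    [[-1,0,0],[0,0,0],-1],
    [[-1,0,0],[0,0,0],-1],
  ],
)

```text
time: 7.28
tool_pos: [0.487, -0.2134, 0.0354]
ee_rot: [-3.139, -0.003, 1.339]
wrist_force: [0.3, -1.3, 0.9]
width: 0.0006
```

Emit:
move_arm(
  targets=[
    [[-1,0,0],[0,0,0],-1],
    [[-1,0,0],[0,0,0],-1],
  ],
)

```text
time: 7.52
tool_pos: [0.4867, -0.2144, 0.0353]
ee_rot: [-3.139, -0.002, 1.339]
wrist_force: [0.4, -0.8, -0.5]
width: 0.0004
```

Emit:
move_arm(
  targets=[
    [[-4,0,0],[0,0,0],-1],
    [[-4,0,0],[0,0,0],-1],
  ],
)

```text
time: 7.78
tool_pos: [0.4857, -0.2189, 0.0353]
ee_rot: [-3.139, -0.002, 1.338]
wrist_force: [0.6, 0.5, 0.1]
width: 0.0004
```

Emit:
move_arm(
  targets=[
    [[2.5,0,0],[0,0,0],-1],
    [[2.5,0,0],[0,0,0],-1],
    [[2.5,0,0],[0,0,0],-1],
  ],
)

```text
time: 8.15
tool_pos: [0.4864, -0.2162, 0.0355]
ee_rot: [-3.139, -0.002, 1.339]
wrist_force: [0.6, 0.7, 0.2]
width: 0.0006
```

Emit:
move_arm(
  targets=[
    [[0.5,0,0],[0,0,0],-1],
    [[0.5,0,0],[0,0,0],-1],
  ],
)

```text
time: 8.4
tool_pos: [0.4865, -0.2158, 0.0355]
ee_rot: [-3.139, -0.002, 1.339]
wrist_force: [-0.1, 0.4, -0.6]
width: 0.0006
```

Emit:
move_arm(
  targets=[
    [[0.5,0,0],[0,0,0],-1],
    [[0.5,0,0],[0,0,0],-1],
  ],
)

```text
time: 8.65
tool_pos: [0.4866, -0.2153, 0.0354]
ee_rot: [-3.139, -0.002, 1.339]
wrist_force: [-0.0, 0.5, -0.0]
width: 0.0005
```

Emit:
move_arm(
  targets=[
    [[0.5,0,0],[0,0,0],-1],
    [[0.5,0,0],[0,0,0],-1],
  ],
)

```text
time: 8.9
tool_pos: [0.4867, -0.2148, 0.0354]
ee_rot: [-3.139, -0.002, 1.339]
wrist_force: [0.0, 0.4, 0.2]
width: 0.0004
```

Emit:
move_arm(
  targets=[
    [[0.5,0,0],[0,0,0],-1],
    [[0.5,0,0],[0,0,0],-1],
  ],
)

```text
time: 9.15
tool_pos: [0.4868, -0.2147, 0.0355]
ee_rot: [-3.139, -0.001, 1.339]
wrist_force: [-0.7, 0.3, 0.3]
width: 0.0004
```

Emit:
move_arm(
  targets=[
    [[0.5,0,0],[0,0,0],-1],
    [[0.5,0,0],[0,0,0],-1],
  ],
)

```text
time: 9.4
tool_pos: [0.4869, -0.2144, 0.0355]
ee_rot: [-3.139, -0.001, 1.339]
wrist_force: [0.1, -1.5, 1.1]
width: 0.0003
```

Emit:
move_arm(
  targets=[
    [[0.5,0,0],[0,0,0],-1],
    [[0.5,0,0],[0,0,0],-1],
  ],
)

```text
time: 9.65
tool_pos: [0.487, -0.2137, 0.0355]
ee_rot: [-3.139, -0.001, 1.339]
wrist_force: [-1.0, -3.2, -0.7]
width: 0.0003
```

Emit:
move_arm(
  targets=[
    [[0.5,0,0],[0,0,0],-1],
    [[0.5,0,0],[0,0,0],-1],
  ],
)

```text
time: 9.9
tool_pos: [0.4872, -0.2132, 0.0355]
ee_rot: [-3.139, -0.001, 1.339]
wrist_force: [-0.5, -2.9, -0.2]
width: 0.0006
```

Emit:
move_arm(
  targets=[
    [[0.5,0,0],[0,0,0],-1],
    [[0.5,0,0],[0,0,0],-1],
  ],
)

```text
time: 10.15
tool_pos: [0.4873, -0.2126, 0.0355]
ee_rot: [-3.139, -0.001, 1.339]
wrist_force: [-0.9, -4.3, -0.4]
width: 0.0007
```

The rod follows the finger back and settles where the spring balances friction, with about 1–1.5 N left on the contact. I'm pressing it at about 4 N now. I'll withdraw slowly so it doesn't overshoot, then go to the lever.

Emit:
move_arm(
  targets=[
    [[-0.5,0,0],[0,0,0],-1],
    [[-1,0,0],[0,0,0],-1],
    [[-1.5,0,0],[0,0,0],-1],
    [[-2,0,0],[0,0,0],-1],
    [[-2.5,0,0],[0,0,0],-1],
    [[-3,0,0],[0,0,0],-1],
    [[-3.5,0,0],[0,0,0],-1],
    [[-4,0,0],[0,0,0],-1],
    [[-5,0,0],[0,0,0],-1],
    [[-8,0,0],[0,0,0],-1],
    [[-15,0,0],[0,0,0],-1],
    [[-15,0,-30],[0,0,0],-1],
    [[-15,0,-70],[0,0,0],-1],
    [[-15,0,-110],[0,0,0],-1],
    [[-15,0,-125],[0,0,0],-1],
    [[-15,0,-125],[0,0,0],-1],
    [[-15,0,-125],[0,0,0],-1],
  ],
)

```text
time: 12.28
tool_pos: [0.4832, -0.2268, 0.1582]
ee_rot: [-3.135, -0.003, 1.339]
wrist_force: [-0.1, -0.7, -1.8]
width: 0.0004
```

```bash
python3 -c "
from h import *
here();go(-45,0,128)
im=snap('side','s2');a=im[150:250,260:380,::-1];cv2.imwrite('pics/c3.png',cv2.resize(a,None,fx=6,fy=6,interpolation=2))"
```

```text
t 12.275 holder [-155.3    1.4  158.2] F [-0.74 -0.04 -1.78] [-3.1354e+00 -2.7000e-03  1.3387e+00] 0.0003756768310497177
shift [110.2   1.5  30.5] turn [-0.36 -0.15 -0.01]
```

View pics/c3.png

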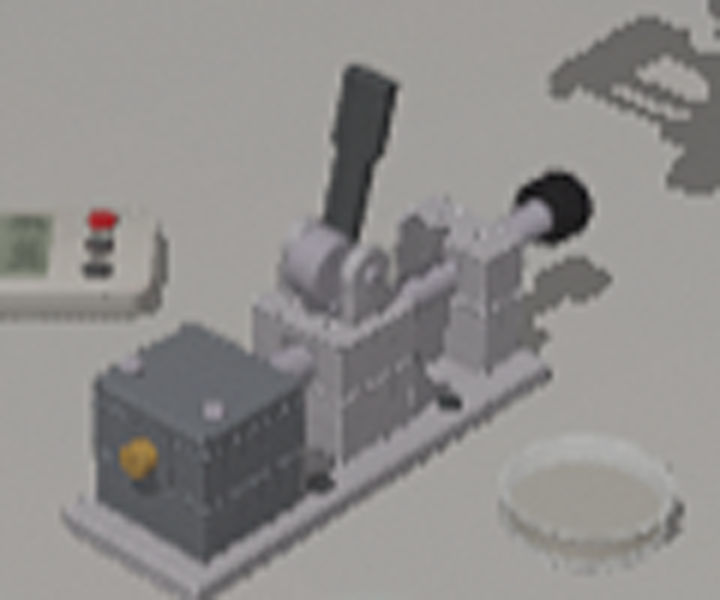

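The knob has moved forward ((592,185) → (555,207)) and the lever is still open. Next I'll approach the lever.

Emit:
move_arm(
  targets=[
    [[40,1,0],[-0.3,-0.1,0],-1],
    [[80,1.5,10],[-0.3,-0.1,0],-1],
    [[100,1.5,20],[-0.3,-0.1,0],-1],
    [[108,1.5,24],[-0.3,-0.1,0],-1],
    [[110,1.5,24],[-0.3,-0.1,0],-1],
    [[110,1.5,24],[-0.3,-0.1,0],-1],
  ],
)

```text
time: 13.08
tool_pos: [0.5108, -0.1212, 0.1367]
ee_rot: [3.139, 0.001, 1.338]
wrist_force: [0.2, -0.4, -0.5]
width: 0.0008
```

```bash
python3 -c "
from h import *
here();go(-25.8,0,135);go(-11,0,138)"
```

```text
t 13.075 holder [-46.1  -1.3 136.7] F [-0.31 -0.3  -0.48] [3.1389e+00 6.0000e-04 1.3381e+00] 0.0007722031305317721
shift [20.3 -1.3  1.6] turn [ 0.15  0.03 -0.05]
shift [35.1 -1.3 -1.4] turn [ 0.15  0.03 -0.05]
```

Emit:
move_arm(
  targets=[
    [[10,-1,0],[0.1,0,0],-1],
    [[16,-1,0],[0.1,0,0],-1],
    [[20,-1,0],[0.1,0,0],-1],
    [[24,-1,0],[0.1,0,0],-1],
    [[28,-1,0],[0.1,0,0],-1],
  ],
)

```text
time: 13.7
tool_pos: [0.5165, -0.0935, 0.1371]
ee_rot: [3.14, 0.001, 1.338]
wrist_force: [-0.8, -2.4, 2.4]
width: 0.0002
```

Emit:
move_arm(
  targets=[
    [[4,0,-1],[0,0,0],-1],
    [[8,0,-1],[0,0,0],-1],
    [[12,0,-1],[0,0,0],-1],
    [[16,0,-1],[0,0,0],-1],
  ],
)

```text
time: 14.2
tool_pos: [0.52, -0.0782, 0.1374]
ee_rot: [3.14, 0.002, 1.338]
wrist_force: [-0.1, -6.3, -0.1]
width: 0.0005
```

```bash
python3 -c "
from h import *
here()"
```

```text
t 14.2 holder [ -2.1  -0.3 137.4] F [-6.2  -1.34 -0.09] [3.1404e+00 2.1000e-03 1.3383e+00] 0.000509672942466961
```

Emit:
move_arm(
  targets=[
    [[3,0,0.4],[0,0,0],-1],
    [[6,0,0.9],[0,0,0],-1],
    [[9.5,0,1.4],[0,0,0],-1],
    [[13,0,2.4],[0,0,0],-1],
    [[16,0,3.4],[0,0,0],-1],
    [[19.5,0,5],[0,0,0],-1],
    [[23,0,6.5],[0,0,0],-1],
  ],
)

```text
time: 15.08
tool_pos: [0.5251, -0.0569, 0.1307]
ee_rot: [3.141, 0.004, 1.338]
wrist_force: [0.3, -7.1, -1.0]
width: 0.0004
```

```bash
python3 -c "
from h import *
here()"
```

```text
t 15.075 holder [ 19.8  -0.3 130.7] F [-6.86 -1.9  -0.98] [3.1406 0.0042 1.3377] 0.0004356369341586532
```

Emit:
move_arm(
  targets=[
    [[4,0,2],[0,0,0],-1],
    [[7.5,0,4],[0,0,0],-1],
    [[10.5,0,6.5],[0,0,0],-1],
    [[13.5,0,9],[0,0,0],-1],
    [[16,0,11.5],[0,0,0],-1],
    [[18.5,0,14],[0,0,0],-1],
  ],
)

```text
time: 15.82
tool_pos: [0.5292, -0.0371, 0.1168]
ee_rot: [-3.141, 0.001, 1.339]
wrist_force: [-0.6, -3.3, 1.5]
width: 0.0004
```

```bash
python3 -c "
from h import *
here()"
```

```text
t 15.825 holder [ 39.9   0.2 116.8] F [-3.35 -0.21  1.47] [-3.1415e+00  8.0000e-04  1.3385e+00] 0.00036234807632097674
```

Emit:
move_arm(
  targets=[
    [[2,0,3],[0,0,0],-1],
    [[3.5,0,6],[0,0,0],-1],
    [[5,0,9],[0,0,0],-1],
    [[6,0,12],[0,0,0],-1],
    [[7.5,0,15],[0,0,0],-1],
    [[8.5,0,18],[0,0,0],-1],
    [[9.5,0,21],[0,0,0],-1],
    [[10,0,23],[0,0,0],-1],
  ],
)

```text
time: 16.82
tool_pos: [0.5318, -0.0272, 0.0938]
ee_rot: [3.141, 0.0, 1.339]
wrist_force: [0.5, 0.2, 0.2]
width: 0.0008
```

```bash
python3 -c "
from h import *
here()"
```

```text
t 16.825 holder [50.2 -0.  93.8] F [ 0.34 -0.41  0.2 ] [3.1411e+00 1.0000e-04 1.3389e+00] 0.0007771261169452063
```

The force has dropped to nil, so the lever has snapped over. I'll lift clear, go back behind the knob and check.

Emit:
move_arm(
  targets=[
    [[-5,0,-30],[0,0,0],-1],
    [[-20,0,-75],[0,0,0],-1],
    [[-70,0,-75],[0,0,0],-1],
    [[-125,0,-75],[0,0,0],-1],
    [[-180,0,-75],[0,0,0],-1],
    [[-207,0,-65],[0,0,0],-1],
    [[-207,0,-20],[0,0,0],-1],
    [[-207,0,20],[0,0,0],-1],
    [[-207,0,48],[0,0,0],-1],
    [[-207,0,58],[0,0,0],-1],
    [[-207,0,58],[0,0,0],-1],
  ],
)

```text
time: 18.2
tool_pos: [0.4842, -0.2288, 0.036]
ee_rot: [3.141, -0.0, 1.339]
wrist_force: [0.3, -0.4, -0.2]
width: 0.0001
```

```bash
python3 -c "
from h import *
here();go(-145,.6,35.5)
im=snap('side','s3');a=im[150:250,260:380,::-1];cv2.imwrite('pics/c4.png',cv2.resize(a,None,fx=6,fy=6,interpolation=2))"
```

```text
t 18.2 holder [-1.569e+02 -1.000e-01  3.600e+01] F [-0.27 -0.41 -0.22] [ 3.1413 -0.      1.3388] 7.72367296853182e-05
shift [11.9 -0.7  0.5] turn [ 0.01 -0.   -0.01]
```

View pics/c4.png

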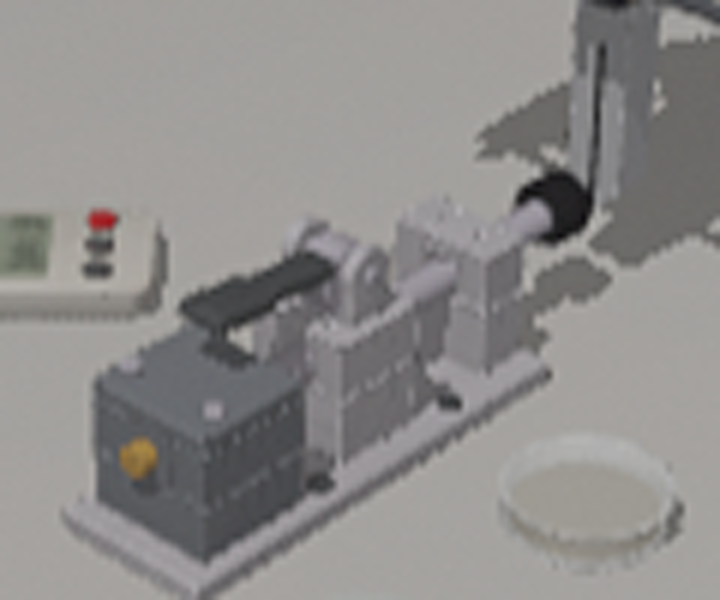

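The lever is fully down and the knob is unmoved at (555,207). Now a gentle poke at the knob to check that the rod is clamped and where it stands.

Emit:
move_arm(
  targets=[
    [[5,-0.7,0.5],[0,0,0],-1],
    [[9,-0.7,0.5],[0,0,0],-1],
    [[11.5,-0.7,0.5],[0,0,0],-1],
    [[12,-0.7,0.5],[0,0,0],-1],
    [[12,-0.7,0.5],[0,0,0],-1],
  ],
)

```text
time: 18.88
tool_pos: [0.4864, -0.2169, 0.0356]
ee_rot: [3.141, 0.0, 1.339]
wrist_force: [0.1, 0.0, -0.2]
width: 0.0003
```

Emit:
move_arm(
  targets=[
    [[0.5,0,0],[0,0,0],-1],
    [[0.5,0,0],[0,0,0],-1],
  ],
)

```text
time: 19.12
tool_pos: [0.4865, -0.2166, 0.0355]
ee_rot: [3.141, 0.0, 1.339]
wrist_force: [0.4, -0.4, 0.5]
width: 0.0005
```

Emit:
move_arm(
  targets=[
    [[0.5,0,0],[0,0,0],-1],
    [[0.5,0,0],[0,0,0],-1],
  ],
)

```text
time: 19.38
tool_pos: [0.4866, -0.216, 0.0356]
ee_rot: [3.141, 0.0, 1.339]
wrist_force: [-0.1, 0.1, 0.2]
width: 0.0005
```

Emit:
move_arm(
  targets=[
    [[0.5,0,0],[0,0,0],-1],
    [[0.5,0,0],[0,0,0],-1],
  ],
)

```text
time: 19.62
tool_pos: [0.4867, -0.2155, 0.0356]
ee_rot: [3.141, 0.0, 1.339]
wrist_force: [0.9, 0.2, -0.1]
width: 0.0006
```

Emit:
move_arm(
  targets=[
    [[0.5,0,0],[0,0,0],-1],
    [[0.5,0,0],[0,0,0],-1],
  ],
)

```text
time: 19.88
tool_pos: [0.4868, -0.215, 0.0356]
ee_rot: [3.141, 0.0, 1.339]
wrist_force: [0.4, 0.5, -0.6]
width: 0.0004
```

Emit:
move_arm(
  targets=[
    [[0.5,0,0],[0,0,0],-1],
    [[0.5,0,0],[0,0,0],-1],
  ],
)

```text
time: 20.12
tool_pos: [0.4869, -0.2147, 0.0356]
ee_rot: [3.141, 0.001, 1.339]
wrist_force: [-0.4, -0.8, -0.8]
width: 0.0003
```

Emit:
move_arm(
  targets=[
    [[0.5,0,0],[0,0,0],-1],
    [[0.5,0,0],[0,0,0],-1],
  ],
)

```text
time: 20.38
tool_pos: [0.487, -0.2146, 0.0357]
ee_rot: [3.141, 0.001, 1.339]
wrist_force: [0.5, -2.4, -0.3]
width: 0.0003
```

Emit:
move_arm(
  targets=[
    [[0.5,0,0],[0,0,0],-1],
    [[0.5,0,0],[0,0,0],-1],
  ],
)

```text
time: 20.62
tool_pos: [0.4871, -0.214, 0.0357]
ee_rot: [3.141, 0.001, 1.339]
wrist_force: [-0.3, -3.6, -0.9]
width: 0.0005
```

Emit:
move_arm(
  targets=[
    [[0.5,0,0],[0,0,0],-1],
    [[0.5,0,0],[0,0,0],-1],
  ],
)

```text
time: 20.88
tool_pos: [0.4873, -0.2134, 0.0357]
ee_rot: [3.141, 0.001, 1.339]
wrist_force: [-1.8, -3.8, -1.1]
width: 0.0005
```

Emit:
move_arm(
  targets=[
    [[0.5,0,0],[0,0,0],-1],
    [[0.5,0,0],[0,0,0],-1],
  ],
)

```text
time: 21.12
tool_pos: [0.4874, -0.2129, 0.0356]
ee_rot: [3.141, 0.001, 1.339]
wrist_force: [-0.9, -4.3, -0.3]
width: 0.0002
```

Touch is at the same place, but the rod still slides forward at about 4 N with the lever down. I'll test whether the clamp holds it against spring-back: withdraw, then feel for the knob again.

Emit:
move_arm(
  targets=[
    [[-0.5,0,0],[0,0,0],-1],
    [[-0.5,0,0],[0,0,0],-1],
  ],
)

```text
time: 21.38
tool_pos: [0.4874, -0.2129, 0.0356]
ee_rot: [3.141, -0.0, 1.339]
wrist_force: [-0.5, -2.9, -0.3]
width: 0.0005
```

Emit:
move_arm(
  targets=[
    [[-0.5,0,0],[0,0,0],-1],
    [[-0.5,0,0],[0,0,0],-1],
  ],
)

```text
time: 21.62
tool_pos: [0.4873, -0.2132, 0.0356]
ee_rot: [3.141, -0.001, 1.339]
wrist_force: [-0.4, -2.1, -0.7]
width: 0.0004
```

Emit:
move_arm(
  targets=[
    [[-0.5,0,0],[0,0,0],-1],
    [[-0.5,0,0],[0,0,0],-1],
  ],
)

```text
time: 21.88
tool_pos: [0.4871, -0.2137, 0.0356]
ee_rot: [3.141, -0.001, 1.339]
wrist_force: [-0.5, -0.5, -0.2]
width: 0.0007
```

Emit:
move_arm(
  targets=[
    [[-0.5,0,0],[0,0,0],-1],
    [[-0.5,0,0],[0,0,0],-1],
  ],
)

```text
time: 22.12
tool_pos: [0.487, -0.2143, 0.0356]
ee_rot: [3.141, -0.0, 1.339]
wrist_force: [1.4, -0.2, 0.5]
width: 0.0008
```

Emit:
move_arm(
  targets=[
    [[-0.5,0,0],[0,0,0],-1],
    [[-0.5,0,0],[0,0,0],-1],
  ],
)

```text
time: 22.38
tool_pos: [0.4868, -0.2149, 0.0355]
ee_rot: [3.141, -0.0, 1.339]
wrist_force: [-0.6, 0.2, 0.8]
width: 0.0008
```

Emit:
move_arm(
  targets=[
    [[-0.5,0,0],[0,0,0],-1],
    [[-0.5,0,0],[0,0,0],-1],
  ],
)

```text
time: 22.62
tool_pos: [0.4867, -0.2155, 0.0356]
ee_rot: [3.141, 0.0, 1.339]
wrist_force: [0.5, -0.3, 1.0]
width: 0.0001
```

Emit:
move_arm(
  targets=[
    [[0.5,0,0],[0,0,0],-1],
    [[0.5,0,0],[0,0,0],-1],
  ],
)

```text
time: 22.88
tool_pos: [0.4868, -0.215, 0.0356]
ee_rot: [3.141, 0.0, 1.339]
wrist_force: [0.7, -0.7, 0.7]
width: 0.0005
```

Emit:
move_arm(
  targets=[
    [[0.5,0,0],[0,0,0],-1],
    [[0.5,0,0],[0,0,0],-1],
  ],
)

```text
time: 23.12
tool_pos: [0.4869, -0.2147, 0.0356]
ee_rot: [3.141, 0.001, 1.339]
wrist_force: [0.6, -1.2, -0.6]
width: 0.0007
```

Emit:
move_arm(
  targets=[
    [[0.5,0,0],[0,0,0],-1],
    [[0.5,0,0],[0,0,0],-1],
  ],
)

```text
time: 23.38
tool_pos: [0.487, -0.2146, 0.0357]
ee_rot: [3.141, 0.001, 1.339]
wrist_force: [-0.8, -1.6, -0.5]
width: 0.0006
```

Emit:
move_arm(
  targets=[
    [[0.5,0,0],[0,0,0],-1],
    [[0.5,0,0],[0,0,0],-1],
  ],
)

```text
time: 23.62
tool_pos: [0.4871, -0.214, 0.0357]
ee_rot: [3.141, 0.001, 1.339]
wrist_force: [-0.9, -3.2, -1.2]
width: 0.0006
```

Emit:
move_arm(
  targets=[
    [[0.5,0,0],[0,0,0],-1],
    [[0.5,0,0],[0,0,0],-1],
  ],
)

```text
time: 23.88
tool_pos: [0.4873, -0.2134, 0.0356]
ee_rot: [3.141, 0.001, 1.339]
wrist_force: [-1.0, -3.5, 0.3]
width: 0.0002
```

Emit:
move_arm(
  targets=[
    [[0.5,0,0],[0,0,0],-1],
    [[0.5,0,0],[0,0,0],-1],
  ],
)

```text
time: 24.12
tool_pos: [0.4874, -0.2129, 0.0357]
ee_rot: [3.141, 0.001, 1.339]
wrist_force: [-1.3, -4.7, -0.6]
width: 0.0005
```

The push-back curve matches the unclamped one, so the clamp isn't gripping the rod as expected. I'll check the lever's real angle in the images, holding off the knob by a small retreat first.

Emit:
move_arm(
  targets=[
    [[-1,0,0],[0,0,0],-1],
    [[-2,0,0],[0,0,0],-1],
    [[-3,0,0],[0,0,0],-1],
    [[-6,0,0],[0,0,0],-1],
    [[-8,0,0],[0,0,0],-1],
  ],
)

```text
time: 24.75
tool_pos: [0.4855, -0.2202, 0.0355]
ee_rot: [3.141, -0.0, 1.339]
wrist_force: [-0.2, -0.4, -0.6]
width: 0.0005
```

```bash
python3 - <<'E'
from h import *
here()
s=snap('side','s4');t=snap('top','t4')
a=s[175:225,285:345,::-1];b=t[215:265,250:310,::-1]
cv2.imwrite('pics/c5.png',np.hstack([cv2.resize(q,(400*6//6,333),interpolation=2) for q in(a,b)]))
f=400/60
for th in(1.4,1.5,1.6,1.72):
    ph=th-.26;ux,uz=np.sin(ph),np.cos(ph)
    for k,(n,o) in{'side':('side',(285,175)),'top':('top',(250,215))}.items():
        L=[[70*ux-4*uz,y,80+70*uz+4*ux] for y in(-10,10)]+[[44*ux-4*uz,y,80+44*uz+4*ux] for y in(-10,10)]
        p=(proj(n,H2W(h,np.array(L)/1e3))-o+.5)*f-.5
        if k=='top':p[:,0]+=400
        print(th,k,p.round().astype(int).tolist())
E
```

```text
t 24.75 holder [-148.3    0.6   35.5] F [-0.45  0.09 -0.6 ] [ 3.1410e+00 -4.0000e-04  1.3389e+00] 0.0004990959458020447
1.4 side [[47, 95], [95, 119], [101, 95], [148, 119]]
1.4 top [[572, 86], [556, 152], [649, 110], [633, 176]]
1.5 side [[41, 117], [88, 141], [96, 109], [144, 132]]
1.5 top [[562, 87], [546, 152], [642, 110], [626, 175]]
1.6 side [[35, 138], [83, 163], [93, 122], [140, 146]]
1.6 top [[554, 87], [538, 152], [636, 110], [620, 175]]
1.72 side [[32, 163], [79, 188], [90, 138], [137, 162]]
1.72 top [[547, 89], [531, 154], [630, 111], [615, 176]]
```

View pics/c5.png

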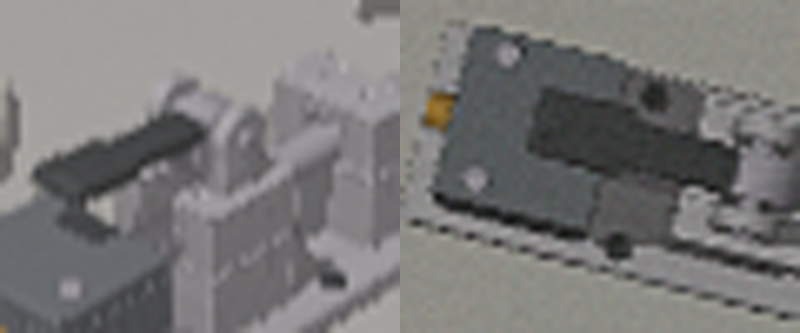

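Lever: the tip corners in the top view (540,90),(530,152) match 1.6–1.72 rad, so it is at its stop. To see whether the rod itself really slides when poked, I'll compare wrist images at first touch and under about 4 N.

Emit:
move_arm(
  targets=[
    [[3,0,0],[0,0,0],-1],
    [[4.5,0,0],[0,0,0],-1],
    [[5.3,0,0],[0,0,0],-1],
    [[5.3,0,0],[0,0,0],-1],
  ],
)

```text
time: 25.35
tool_pos: [0.4868, -0.2151, 0.0356]
ee_rot: [3.141, 0.0, 1.339]
wrist_force: [-0.6, -0.4, -0.1]
width: 0.0004
```

```bash
python3 -c "
from h import *
here();snap('wrist','wa')"
```

```text
t 25.35 holder [-143.     0.5   35.6] F [-0.47  0.46 -0.11] [3.1407e+00 2.0000e-04 1.3390e+00] 0.0004177118067737216
```

Emit:
move_arm(
  targets=[
    [[1,0,0],[0,0,0],-1],
    [[1.5,0,0],[0,0,0],-1],
    [[2,0,0],[0,0,0],-1],
    [[2.5,0,0],[0,0,0],-1],
    [[2.7,0,0],[0,0,0],-1],
    [[2.7,0,0],[0,0,0],-1],
  ],
)

```text
time: 26.15
tool_pos: [0.4874, -0.213, 0.0357]
ee_rot: [3.141, 0.001, 1.339]
wrist_force: [-1.7, -4.9, -0.5]
width: 0.0003
```

```bash
python3 - <<'E'
from h import *
here();snap('wrist','wb')
a=cv2.imread('pics/wa.png');b=cv2.imread('pics/wb.png')
cv2.imwrite('pics/wab.png',np.hstack([a[:420,130:430],b[:420,130:430]]))
E
```

```text
t 26.15 holder [-140.9    0.4   35.7] F [-5.12  0.5  -0.5 ] [3.1406e+00 9.0000e-04 1.3387e+00] 0.0003182993545111967
```

View pics/wab.png

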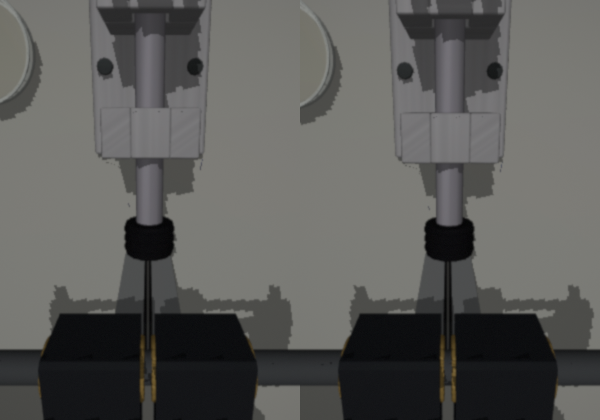

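The guide block shifts about 5 px down (157→162) while the knob stays at row 218 against the fingers. So the rod does slide forward under 5 N. I'll retreat slowly and measure whether it stays there.

Emit:
move_arm(
  targets=[
    [[-0.5,0,0],[0,0,0],-1],
    [[-1,0,0],[0,0,0],-1],
    [[-1.5,0,0],[0,0,0],-1],
    [[-2,0,0],[0,0,0],-1],
    [[-2.5,0,0],[0,0,0],-1],
    [[-3,0,0],[0,0,0],-1],
    [[-3,0,0],[0,0,0],-1],
  ],
)

```text
time: 27.08
tool_pos: [0.4867, -0.2153, 0.0355]
ee_rot: [3.141, -0.0, 1.339]
wrist_force: [0.2, -0.0, -0.4]
width: 0.0003
```

```bash
python3 - <<'E'
from h import *
here();snap('wrist','wc')
g={k:cv2.imread(f'pics/w{k}.png',0).astype(np.float32) for k in 'abc'}
def sh(p,q,r):
    y0,y1,x0,x1=r;t=p[y0:y1,x0:x1];m=cv2.matchTemplate(q[y0-8:y1+8,x0-8:x1+8],t,cv2.TM_CCOEFF_NORMED)
    _,v,_,(x,y)=cv2.minMaxLoc(m);c=m[:,x]
    d=0.5*(c[y-1]-c[y+1])/(c[y-1]-2*c[y]+c[y+1]) if 0<y<16 else 0
    return round(y+d-8,2),round(v,3)
for k in 'bc':print(k,'block',sh(g['a'],g[k],(95,170,222,345)),'knob',sh(g['a'],g[k],(208,234,245,315)))
E
```

```text
t 27.075 holder [-143.2    0.6   35.5] F [ 0.03 -0.25 -0.38] [ 3.1411e+00 -3.0000e-04  1.3389e+00] 0.00031252312299031063
b block (np.float32(4.78), 0.976) knob (np.float32(0.8), 0.998)
c block (np.float32(-0.36), 0.988) knob (np.float32(-0.33), 0.998)
```

The rod returned to the same spot (block −0.36 px, knob −0.33 px). I'll measure stiffness and hysteresis with averaged forces, to tell an elastic clamp from no clamp.

```bash
cat >> h.py <<'E'
def avg(n=9):
    P=[];F=[]
    for i in range(n):
        viewer.snapshot('side');o=status.get_obs();P.append(o['tool_pos']);F.append(o['wrist_force'])
    a=h[2];u=np.array([np.cos(a),np.sin(a),0]);P=np.array(P);F=np.array(F)
    print('t',o['time'],'x',((P-[h[0],h[1],0])@u*1e3).mean().round(2),'Fx',(F@u).mean().round(2),'sd',(F@u).std().round(2),'Fz',F[:,2].mean().round(2))
E
python3 -c "
from h import *
avg(7)"
```

```text
t 27.475 x -143.41 Fx 0.28 sd 0.3 Fz -0.01
```

Emit:
move_arm(
  targets=[
    [[1,0,0],[0,0,0],-1],
    [[1.5,0,0],[0,0,0],-1],
    [[2,0,0],[0,0,0],-1],
  ],
)

```text
time: 27.85
tool_pos: [0.4871, -0.2142, 0.0356]
ee_rot: [3.141, 0.002, 1.339]
wrist_force: [-0.3, -2.2, -0.3]
width: 0.0004
```

```bash
python3 -c "
from h import *
avg(7)"
```

```text
t 28.2 x -141.9 Fx -2.96 sd 0.37 Fz 0.15
```

Emit:
move_arm(
  targets=[
    [[0.5,0,0],[0,0,0],-1],
    [[1,0,0],[0,0,0],-1],
    [[1.2,0,0],[0,0,0],-1],
  ],
)

```text
time: 28.58
tool_pos: [0.4874, -0.2127, 0.0357]
ee_rot: [3.141, 0.001, 1.339]
wrist_force: [-0.7, -4.6, -1.5]
width: 0.0004
```

```bash
python3 -c "
from h import *
avg(7)"
```

```text
t 28.925 x -140.48 Fx -4.79 sd 0.48 Fz -0.28
```

Emit:
move_arm(
  targets=[
    [[-0.5,0,0],[0,0,0],-1],
    [[-1,0,0],[0,0,0],-1],
    [[-1.3,0,0],[0,0,0],-1],
  ],
)

```text
time: 29.3
tool_pos: [0.4873, -0.2131, 0.0356]
ee_rot: [3.141, -0.001, 1.339]
wrist_force: [-0.0, -2.5, -0.1]
width: 0.0003
```

```bash
python3 -c "
from h import *
avg(7)"
```

```text
t 29.65 x -141.15 Fx -1.56 sd 0.32 Fz 0.49
```

The averages give slope 1.29 N/mm (just the contact spring), friction about 1.2 N and about 1.2 N left on the contact. The closed lever adds no measurable grip. I'll check that the lever is hard on its stop by pressing it down gently.

Emit:
move_arm(
  targets=[
    [[-0.7,0,0],[0,0,0],-1],
    [[-1.4,0,0],[0,0,0],-1],
    [[-2,0,0],[0,0,0],-1],
    [[-8,0,0],[0,0,0],-1],
    [[-12,0,-20],[0,0,0],-1],
    [[-12,0,-70],[0,0,0],-1],
    [[-5,0,-115],[0,0,0],-1],
    [[50,0,-125],[0,0,0],-1],
    [[105,0,-125],[0,0,0],-1],
    [[160,0,-110],[0,0,0],-1],
    [[191,0,-80],[0,0,0],-1],
    [[191,0,-64],[0,0,0],-1],
    [[191,0,-62],[0,0,0],-1],
    [[191,0,-62],[0,0,0],-1],
  ],
)

```text
time: 31.4
tool_pos: [0.5313, -0.0291, 0.0982]
ee_rot: [3.14, 0.0, 1.337]
wrist_force: [-0.1, 0.9, 1.1]
width: 0.0002
```

Emit:
move_arm(
  targets=[
    [[0,0,2],[0,0,0],-1],
    [[0,0,4],[0,0,0],-1],
    [[0,0,4],[0,0,0],-1],
  ],
)

```text
time: 31.78
tool_pos: [0.531, -0.0281, 0.0937]
ee_rot: [3.141, 0.0, 1.338]
wrist_force: [-0.3, -0.5, -0.0]
width: 0.0006
```

Emit:
move_arm(
  targets=[
    [[0,0,1],[0,0,0],-1],
    [[0,0,2],[0,0,0],-1],
  ],
)

```text
time: 32.02
tool_pos: [0.531, -0.0277, 0.0916]
ee_rot: [3.141, 0.0, 1.339]
wrist_force: [0.3, 0.0, 0.2]
width: 0.0006
```

Emit:
move_arm(
  targets=[
    [[0,0,1],[0,0,0],-1],
    [[0,0,1],[0,0,0],-1],
  ],
)

```text
time: 32.28
tool_pos: [0.5311, -0.0277, 0.0911]
ee_rot: [3.14, 0.0, 1.339]
wrist_force: [-1.3, 0.3, 2.7]
width: 0.0003
```

Emit:
move_arm(
  targets=[
    [[0,0,0.5],[0,0,0],-1],
    [[0,0,1],[0,0,0],-1],
  ],
)

```text
time: 32.52
tool_pos: [0.5312, -0.0277, 0.0908]
ee_rot: [3.14, 0.0, 1.339]
wrist_force: [-2.9, 0.4, 8.4]
width: 0.0
```

Emit:
move_arm(
  targets=[
    [[0,0,0.5],[0,0,0],-1],
    [[0,0,0.5],[0,0,0],-1],
  ],
)

```text
time: 32.78
tool_pos: [0.5312, -0.0277, 0.0908]
ee_rot: [3.14, 0.0, 1.339]
wrist_force: [-3.3, 0.9, 8.9]
width: 0.0005
```

The lever is hard on its stop (8.9 N with no further travel). I'll withdraw and take one last look.

Emit:
move_arm(
  targets=[
    [[0,0,-3],[0,0,0],-1],
    [[-5,0,-30],[0,0,0],-1],
    [[-20,0,-80],[0,0,0],-1],
    [[-70,0,-100],[0,0,0],-1],
    [[-125,0,-110],[0,0,0],-1],
    [[-180,0,-110],[0,0,0],-1],
    [[-235,0,-110],[0,0,0],-1],
    [[-260,0,-110],[0,0,0],-1],
    [[-260,0,-110],[0,0,0],-1],
    [[-260,0,-110],[0,0,0],-1],
  ],
)

```text
time: 34.02
tool_pos: [0.4713, -0.28, 0.1987]
ee_rot: [3.141, -0.001, 1.339]
wrist_force: [0.5, -0.7, 1.1]
width: 0.0007
```

```bash
python3 - <<'E'
from h import *
here();s=snap('side','s5');t=snap('top','t5')
cv2.imwrite('pics/c6.png',np.hstack([cv2.resize(s[140:280,250:390,::-1],(400,400),interpolation=2),cv2.resize(t[150:310,220:380,::-1],(400,400),interpolation=2)]))
E
```

```text
t 34.025 holder [-209.7    0.7  198.7] F [-0.59 -0.63  1.09] [ 3.1413e+00 -7.0000e-04  1.3393e+00] 0.0006613110508792948
```

View pics/c6.png

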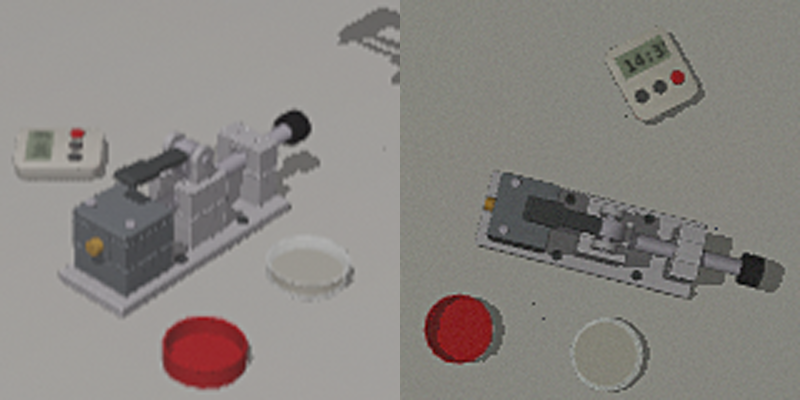

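The lever is down over the block, the rod is in the bore, and the timer, petri dish and cap are where they were. The arm is clear, so I'm handing in.

```bash
python3 -c "
from h import *
print(order.close_job())"
```

```text
the job is handed in; nothing more can be done
None
```

The rod is home against the spring contact and the lever is all the way down. However, my checks show the closed lever does not hold the rod at the pressing force. I handed the job in that way at about 34 s, with the arm clear of everything.

**What I did:** I pushed the rod by its knob until the nose met the contact and pressed it to about 4–6 N. I then withdrew slowly and flipped the lever over centre (about 7 N at the most). Afterwards I pushed on the knob several more times, up to about 5 N, to test the clamp.

**Checks that passed:**
- **Lever:** it is at its stop. The images match an angle of about 1.7 rad, and 9 N pressed down on it gave no further travel.
- **Rod:** its rest position was the same before and after the lever was flipped, to about 0.1 mm by touch.
- **Surroundings:** the timer, petri dish and cap look unmoved.

**Check that failed:**
- **Clamp:** with the lever down, the rod still slid under about 1.2 N of friction plus the contact spring, just as it did with the lever open. Each time I let go it sprang back to the same place.
- **Contact force:** I estimate about 1.2 N is left on the contact, below the 2–6 N it was pressed with. Keeping more would probably have meant holding the rod while flipping the lever, and I saw no safe way to do both with one arm.

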